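# Pin the gilder's swing arm

### The arm

A 6-joint arm with a two-finger parallel gripper is mounted at the origin on the work surface. World frame = base frame: x ahead of the robot, y to its left, z up, the work surface at z = 0. Lengths are in m, angles in rad, forces in N, time in s.
With the tool pointing down it reaches from about 0.35 to 0.925 m from the base axis. Payload 6.4 kg.
Tool frame: the origin (TCP) lies midway between the tips of the shut fingers; the grasp point (between the pads) lies 19 mm behind it; x points along the fingers, z is the direction in which the jaws open and shut, and the axes are right-handed (so a half turn about x gives the same grasp; the last joint's range is limited). The gripper opens to 85 mm and grips with 20 to 120 N. Pads are 22 mm wide; open, the fingers measure 114 mm over their backs; the gripper's body (76 mm by 85 mm) begins 54 mm behind the grasp point. The pads swing forward as they close: fully open they stand 13 mm farther back than shut.
Start: joints at [-1.465, 0.245, 1.558, -0, 1.339, -0.174], TCP at [0.18, -0.625, 0.231] pointing down, gripper open.
Joint ranges: [-3.13, 3.13], [-1.02, 2.26], [0.13, 2.54], [-0.95, 4.09], [0.21, 2.88], [-2.74, 2.74]. Speed limits (rad/s): [2.57, 2.57, 3.14, 3.14, 3.14, 3.14].

### API

Orientations are given as a rotation vector (axis times angle).
In Python, from workcell import arm gives the robot as it stands.
- The arm moves only by the shell command python3 -m jog 'ROWS' [FORCE]. ROWS is JSON, a list of rows, each a list of 7 numbers: the shift along the tool's x, y, z in cm, then the turn, a rotation vector about the tool's x, y, z in rad, then the closure, from 0 (fully open) to 1 (shut). In form: [[x, y, z, wx, wy, wz, grip], ...]. A call has exactly 5 rows; each row is the pose to reach, as a shift and turn from the pose measured when the call began, along the tool's axes at that moment; what a row does not reach only later rows make up. A row lasts 1/12 s, in which the tool goes at most 41.7 mm and 7.16 degrees, less where a joint would pass 70% of its speed; a pose out of reach is approached as far as the arm can. A call with a gripper value outside its range is refused whole. The fingers move at their own pace and stop on an object; FORCE is the grip in N (left out, the last holds). Time passes only in rows, so rows that repeat a pose let the fingers close, or fill a call up. It gives the time, the measured TCP pose, the force and the opening at its end, in the units of the state.
- arm.observe(): the state, without advancing time (a new reading comes with each control period).
- arm.snapshot(name): name is "scene" or "top" or "wrist"; returns a dict with "image" (420x560x3 uint8, red, green, blue), "vfov" (degrees; the focal length in pixels is half the picture's height over the tangent of half this angle, whatever the lens; pixels are square), "cx", "cy" (the principal point, pixels), "R" (3x3) and "t" (3): a world point X has camera coordinates R X + t; the wrist camera has in their place "hand_eye" (4x4, takes a point from camera to tool coordinates, whose origin is the TCP and whose axes are the tool frame's). Camera axes: x right, y down, z forward; pixel columns grow to the right and rows downward; lengths in m; the calibration is good to about 2 mm. A picture is of the moment at which its call begins: read the wrist's pose just before it. There is no depth.
- arm.close_job(): hands the job in, once; it reports no verdict.
The state is a dict: "time": time; "qpos": joint angles; "qd": joint speeds; "tau": joint torques, N m; "tool_pos": TCP position; "ee_rot": TCP orientation; "contact_force": force on the tool from outside, world axes, zero at the start; "ft_torque": the same for the moment, N m; "gripper_width": finger opening in m.
Only numpy, scipy, OpenCV 4.12 (cv2) and the standard library are available. Lean on these libraries where they do the work, as an engineer would, in place of code of your own. Each camera call takes 0.05 s, during which the arm holds its last target.

### The job

The half-gilded shell sits on a swing arm that has been left swung out from its holding board. Swing the arm back until the hole in its free end lies over the hole in the board, then take the long pin from the pin rack and put it down through both holes until its collar rests on the arm, and let go of it. Leave the short pin standing in the rack.

Things in the scene. Friction and masses are not known exactly. Their poses are not given: they have to be found in the camera images.
- stand: Fixed pale wooden board, 340 x 120 x 36 mm. Origin: at bench level on the swing arm's upright pivot axis; z up, x along the board's middle (it spans x -90 to 250, y -60 to 60 mm). Its hole, 24 mm wide, right through, is at x 190, y 0. The arm must end up pointing along +x; it starts swung 0.4 to 0.8 rad clockwise from above. A shell carving, up to z 180, rides on the arm at x about -45.
- swing_hole (a point): Centre of the 24 mm hole in the swing arm's free end, at its top face, 190 mm from the pivot axis. x points along the arm away from the pivot, z up. The arm is a wooden bar 56 mm wide, underside 38 and top 60 mm above the bench, ending 40 mm past the hole. It turns level with light friction (0.15 N m), stays where left and can overswing 0.25 rad: nothing stops it when lined up.
- grip_post (a point): Middle of the round upright wooden post on the arm's centre line, 115 mm from the pivot axis and 75 mm short of the arm's hole: the handle to swing the arm by. 22 mm in diameter, 50 mm tall, from 60 to 110 mm above the bench; this point is at 85 mm. Turns with the arm.
- long_pin: Loose upright pin, 0.14 kg, the taller of two in a fixed wooden rack (200 x 80 x 30 mm, holes 100 mm apart, 16 mm wide, 18 deep). Origin at its foot's centre, z up: steel shank 14 mm wide to z 50 mm, lowest 7 mm tapered to 8; steel collar 40 mm wide, z 50 to 56; round wooden knob 24 mm wide, z 56 to 101, to grip. Its foot is 12 mm above the bench in the rack, 10 mm when home in the board.
- short_pin: Bystander in the rack's other hole: same collar and knob, but a shank only 22 mm long, so its top stands 28 mm lower (73 mm tall in all; foot also 12 mm above the bench). Origin at its foot's centre, z up. Which pin stands in which hole varies.
There are look-alikes about, which are no part of the job. What is shaped like the long_pin but blue, pink or purple is not meant.

How it is judged:
By the outcome, as a careful person would: the job done as asked, in the order asked, and still so for the second after the job is handed in, with the robot touching nothing.
It also fails if it takes over 58 s, if anything falls off the work surface, if the arm or the gripper's body presses on something with over 40 N, if the wrist force passes 120 N, or if a joint passes its speed limit or range.

## Working session

There is one attempt and no reset: what is moved stays moved. The work goes in short steps, Python scripts to look and compute and a shell command to move; the robot and the scene stay as the last step left them, time stands still between calls to the robot, and variables do not carry over. Pictures are saved under pics/ and viewed, and the job is handed in when it is done.

```bash
ls; mkdir -p pics; cat > h.py <<'E'
import numpy as np, cv2
from workcell import arm
from scipy.spatial.transform import Rotation as Ro
def snap(n,f=None):
    st=arm.observe(); s=arm.snapshot(n)
    im=s["image"]; 
    if f: cv2.imwrite("pics/"+f,im[:,:,::-1])
    H=im.shape[0]; s["f"]=H/2/np.tan(np.radians(s["vfov"])/2)
    if "hand_eye" in s:
        T=np.eye(4);T[:3,:3]=Ro.from_rotvec(st["ee_rot"]).as_matrix();T[:3,3]=st["tool_pos"]
        C=T@np.array(s["hand_eye"]); s["R"]=C[:3,:3].T; s["t"]=-C[:3,:3].T@C[:3,3]
    s["R"]=np.array(s["R"]);s["t"]=np.array(s["t"])
    return s
def ray(s,u,v):
    d=s["R"].T@np.array([(u-s["cx"])/s["f"],(v-s["cy"])/s["f"],1.]); return -s["R"].T@s["t"],d
def onz(s,u,v,z):
    o,d=ray(s,u,v); return o+d*(z-o[2])/d[2]
def proj(s,X):
    c=s["R"]@np.array(X)+s["t"]; return s["f"]*c[0]/c[2]+s["cx"],s["f"]*c[1]/c[2]+s["cy"]
def tri(s1,p1,s2,p2):
    o1,d1=ray(s1,*p1);o2,d2=ray(s2,*p2)
    A=np.c_[d1,-d2];k=np.linalg.lstsq(A,o2-o1,rcond=None)[0]
    a=o1+d1*k[0];b=o2+d2*k[1];return (a+b)/2,np.linalg.norm(a-b)
E
python3 - <<'E'
from h import *
import pickle
for n in ["scene","top","wrist"]:
    s=snap(n,n+"0.png"); pickle.dump(s,open(n+"0.pkl","wb"));print(n,s["vfov"],-s["R"].T@s["t"],s["cx"],s["cy"])
print(arm.observe())
E
```

```text
pics
scene 55.78369947989118 [ 1.00231114 -0.03416113  0.73251363] 280.34521335289327 209.28328065105
top 56.24390099208512 [0.41819357 0.02782188 0.81371401] 282.24141159656546 203.97221710193605
wrist 66.18344640782354 [ 0.24692516 -0.60445639  0.37099198] 280.9922664642968 213.85409080197695
{'time': 0.15, 'qpos': array([-1.46509787e+00,  2.45675989e-01,  1.55871500e+00, -5.02717789e-05,
        1.33865277e+00, -1.74100934e-01]), 'qd': array([ 3.74399576e-06, -1.54093235e-03, -2.39463066e-03, -8.12329569e-05,
       -5.72095950e-04, -2.43012562e-03]), 'tau': array([ 3.96263504e-04, -4.29984498e+01, -3.26552582e+01, -1.39264298e-04,
        3.50363487e-03, -7.68861753e-06]), 'tool_pos': array([ 0.17945498, -0.62431097,  0.23042937]), 'ee_rot': array([ 1.00164852,  1.32972386, -0.99993972]), 'contact_force': array([-0.6063315 ,  0.22628066,  0.45078393]), 'ft_torque': array([ 0.07052782, -0.00936081,  0.05090786]), 'gripper_width': 0.08548787747239277}
```

View pics/scene0.png

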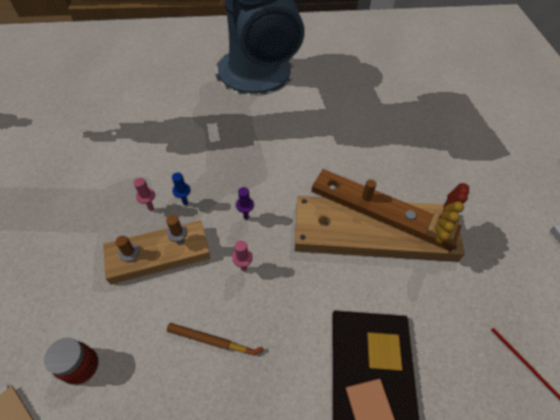

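View pics/top0.png

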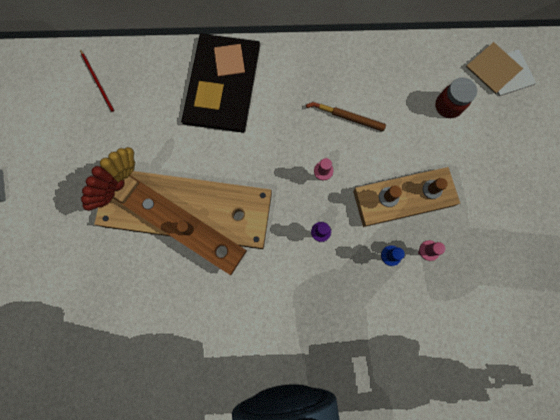

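View pics/wrist0.png

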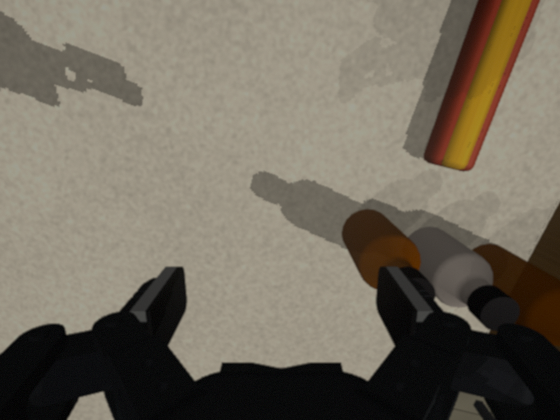

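The scene view shows:
- **Board and arm:** the board is at right, with its hole near (323,220). The arm hole is near (333,184) and the post near (370,190).
- **Rack:** two brown-knobbed pins, at (175,225) and (125,245).
- **Look-alikes:** blue, purple and pink pins stand loose around the rack.

I'll enlarge the rack and the stand.

```bash
python3 - <<'E'
import cv2,numpy as np
a=cv2.imread("pics/scene0.png");b=cv2.imread("pics/top0.png")
c=lambda i,x,y,w,h:cv2.resize(i[y:y+h,x:x+w],(400,300),interpolation=cv2.INTER_CUBIC)
cv2.imwrite("pics/crop0.png",np.vstack([np.hstack([c(a,95,195,120,90),c(b,350,155,120,90)]),np.hstack([c(a,290,160,160,120),c(b,120,160,160,120)])]))
E
```

```text
(no output)
```

View pics/crop0.png

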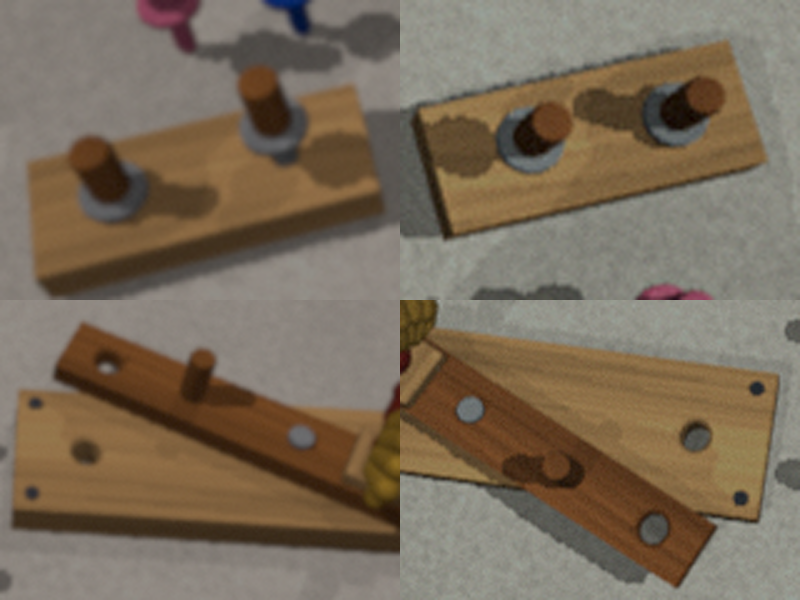

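```bash
python3 - <<'E'
from h import *
import pickle
s=pickle.load(open("scene0.pkl","rb"));t=pickle.load(open("top0.pkl","rb"))
for n,a,b,z in [("long top",(173,217.5),(395.6,191),.113),("short top",(122,238.5),(441.8,182.9),.085),("armhole",(333.2,184.8),(221.6,251.2),.06),("boardhole",(324,220.8),(238.4,214.4),.036),("post",(370.8,182.4),(182.4,226.8),.11),("pivot",(410.8,214.8),(148,203.6),.06)]:
    p,e=tri(s,a,t,b);print(n,p.round(4),round(e,4),onz(s,*a,z).round(4),onz(t,*b,z).round(4))
E
```

```text
long top [ 0.5836 -0.1832  0.1177] 0.0052 [ 0.5811 -0.1816  0.113 ] [ 0.5847 -0.1873  0.113 ]
short top [ 0.6035 -0.281   0.0902] 0.0051 [ 0.601  -0.2803  0.085 ] [ 0.6049 -0.2861  0.085 ]
armhole [0.4886 0.1419 0.0573] 0.004 [0.4907 0.1432 0.06  ] [0.4881 0.1394 0.06  ]
boardhole [0.5638 0.1118 0.0342] 0.0042 [0.5651 0.1135 0.036 ] [0.5632 0.1095 0.036 ]
post [0.5296 0.2046 0.1102] 0.0033 [0.5293 0.2064 0.11  ] [0.5294 0.203  0.11  ]
pivot [0.5845 0.2844 0.0644] 0.0038 [0.5816 0.2885 0.06  ] [0.585  0.2839 0.06  ]
```

```bash
python3 - <<'E'
from h import *
import pickle
s=pickle.load(open("scene0.pkl","rb"));t=pickle.load(open("top0.pkl","rb"))
b=cv2.imread("pics/top0.png");a=cv2.imread("pics/scene0.png")
cv2.imwrite("pics/crop1.png",cv2.resize(b[140:290,75:285],(798,570),interpolation=cv2.INTER_CUBIC))
cv2.imwrite("pics/crop2.png",cv2.resize(a[160:275,280:480],(800,460),interpolation=cv2.INTER_CUBIC))
E
```

```text
(no output)
```

View pics/crop1.png

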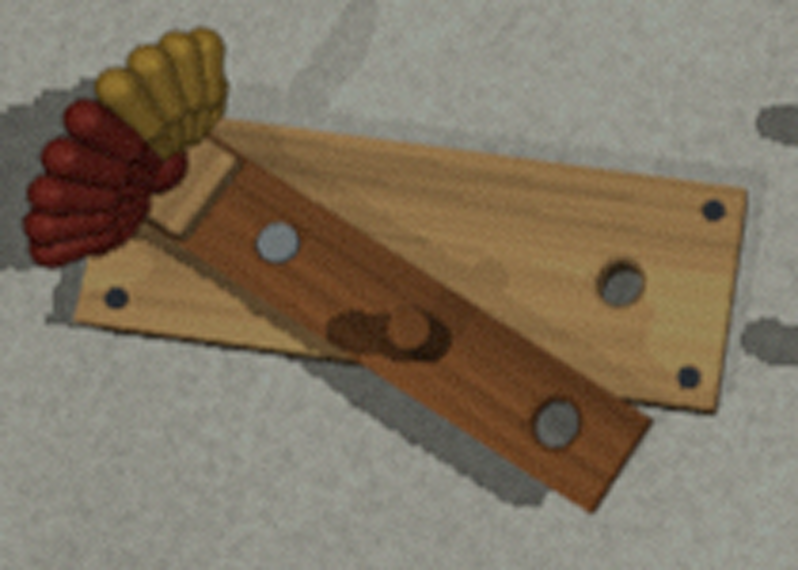

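View pics/crop2.png

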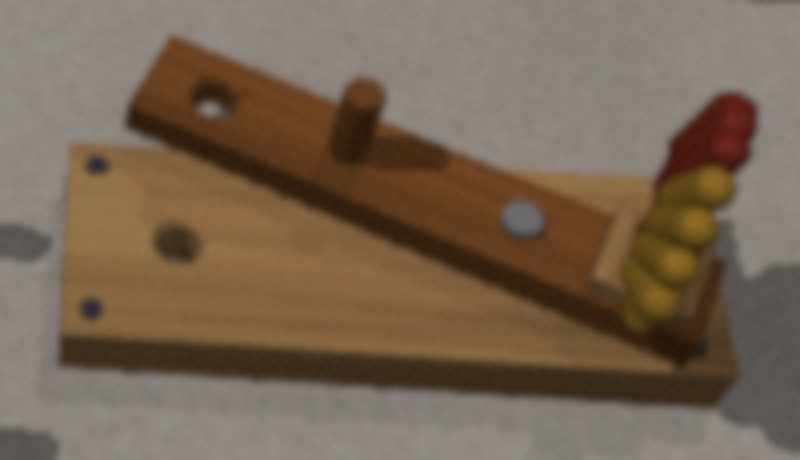

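```bash
python3 - <<'E'
from h import *
import pickle
s=pickle.load(open("scene0.pkl","rb"));t=pickle.load(open("top0.pkl","rb"))
T=lambda x,y:(75+x/3.8-.4,140+y/3.8-.4)
S=lambda x,y:(280+x/4-.4,160+y/4-.4)
P=lambda n,p:print(n,p.round(4))
def pr(n,sc,uv,z):
    p=onz(sc,*uv,z);P(n,p);return p
A=pr("TcA",t,T(746,187),.036);B=pr("TcB",t,T(716,411),.036);C=pr("TcC",t,T(75,322),.036)
print(np.linalg.norm(A-B),np.linalg.norm(B-C))
a=pr("ScA",s,S(70,145),.036);b=pr("ScB",s,S(60,338),.036);c=pr("ScC",s,S(735,375),.036)
print(np.linalg.norm(a-b),np.linalg.norm(b-c))
for sc,f,h,d,bh,e in ((t,T,(557,423),(278,242),(621,284),[(652,420),(593,512)]),(s,S,(214,98),(523,219),(178,243),[(172,38),(128,105)])):
    H=pr("hole",sc,f(*h),.06);D=pr("disc",sc,f(*d),.06);BH=pr("bh",sc,f(*bh),.036);E=[pr("e",sc,f(*q),.06) for q in e];m=sum(E)/2
    print("hd",np.linalg.norm(H-D),"width",np.linalg.norm(E[0]-E[1]),"end-hole",np.linalg.norm(m-H),"disc-bh",np.linalg.norm((D-BH)[:2]))
# scene board frame from hole/edges
E
```

```text
TcA [0.6144 0.043  0.036 ]
TcB [0.4949 0.0612 0.036 ]
TcC [0.5508 0.3973 0.036 ]
0.12096040350802043 0.34064971008051514
ScA [0.4958 0.0655 0.036 ]
ScB [0.6149 0.0455 0.036 ]
ScC [0.6665 0.3787 0.036 ]
0.12076050868615244 0.3371720765152099
hole [0.4887 0.1403 0.06  ]
disc [0.5857 0.2844 0.06  ]
bh [0.5633 0.1103 0.036 ]
e [0.4888 0.0925 0.06  ]
e [0.4441 0.1222 0.06  ]
hd 0.1737247416046525 width 0.0537460916583307 end-hole 0.039703302250081625 disc-bh 0.17548170028324064
hole [0.4888 0.1433 0.06  ]
disc [0.5805 0.2879 0.06  ]
bh [0.564  0.1139 0.036 ]
e [0.4452 0.1275 0.06  ]
e [0.4895 0.0964 0.06  ]
hd 0.17116946768445437 width 0.05416319166868314 end-hole 0.03805119773857877 disc-bh 0.1747412097050889
```

```bash
cat > go.py <<'E'
import sys
from h import *
# usage: go.py x y z jawyaw(rad) -> shift cm & rotvec in tool axes
def goal(x,y,z,yaw):
    st=arm.observe();R=Ro.from_rotvec(st["ee_rot"]).as_matrix();p=st["tool_pos"]
    X=np.array([0,0,-1.]);best=None
    for k in (0,np.pi):
        Z=np.array([np.cos(yaw+k),np.sin(yaw+k),0]);Y=np.cross(Z,X);G=np.c_[X,Y,Z]
        rv=Ro.from_matrix(R.T@G).as_rotvec()
        if best is None or np.linalg.norm(rv)<np.linalg.norm(best):best=rv
    print("shift cm",(R.T@(np.array([x,y,z])-p)*100).round(2),"rot",best.round(3),"jawyaw now",round(float(np.arctan2(R[1,2],R[0,2])),3),"toolx",R[:,0].round(3))
    print("pos",p.round(4),"q6",st["qpos"][5].round(3),"w",round(float(st["gripper_width"]),4),"F",np.round(st["contact_force"],1),"t",round(st["time"],2))
if __name__=="__main__": goal(*map(float,sys.argv[1:]))
E
python3 go.py .53 .205 .20 -.584
```

```text
shift cm [  3.16  56.59 -70.02] rot [-0.707 -0.001 -0.001] jawyaw now -1.291 toolx [-0.     0.001 -1.   ]
pos [ 0.1795 -0.6243  0.2304] q6 -0.174 w 0.0855 F [-0.6  0.2  0.5] t 0.15
```

```bash
python3 -m jog '[[0,2,-2.5,-0.05,0,0,0],[0,5,-6,-0.1,0,0,0],[0,8,-9.5,-0.15,0,0,0],[0,10.5,-13,-0.2,0,0,0],[0,13,-16,-0.25,0,0,0]]'; python3 go.py .53 .205 .20 -.584
```

```text
time: 0.57
tool_pos: [0.2574, -0.4395, 0.2301]
ee_rot: [0.811, 1.416, -0.808]
contact_force: [0.7, -0.0, 0.8]
gripper_width: 0.0852
shift cm [  3.15  56.16 -41.73] rot [-0.455 -0.002 -0.001] jawyaw now -1.039 toolx [-0.     0.002 -1.   ]
pos [ 0.2574 -0.4395  0.2301] q6 -0.225 w 0.0852 F [ 0.7 -0.   0.8] t 0.57
```

```bash
python3 -m jog '[[0,3.3,-2.4,-0.06,0,0,0],[0,6.6,-4.8,-0.12,0,0,0],[0,9.9,-7.2,-0.18,0,0,0],[0,13.2,-9.6,-0.24,0,0,0],[0,16.5,-12,-0.3,0,0,0]]'; python3 go.py .53 .205 .20 -.584
```

```text
time: 0.98
tool_pos: [0.339, -0.2504, 0.2304]
ee_rot: [0.578, 1.494, -0.575]
contact_force: [-0.3, -0.4, -0.7]
gripper_width: 0.0852
shift cm [  3.14  46.55 -16.46] rot [-0.153 -0.002 -0.002] jawyaw now -0.737 toolx [-0.     0.002 -1.   ]
pos [ 0.339  -0.2504  0.2304] q6 -0.171 w 0.0852 F [-0.3 -0.4 -0.7] t 0.98
```

```bash
python3 -m jog '[[0,3.8,-1.4,-0.03,0,0,0],[0,7.6,-2.8,-0.06,0,0,0],[0,11.4,-4.2,-0.09,0,0,0],[0,15.2,-5.6,-0.12,0,0,0],[0,19,-7,-0.15,0,0,0]]'; python3 go.py .53 .205 .20 -.584
```

```text
time: 1.4
tool_pos: [0.415, -0.0606, 0.2308]
ee_rot: [0.46, 1.522, -0.457]
contact_force: [1.2, -0.3, -0.8]
gripper_width: 0.0852
shift cm [ 3.14 28.48 -5.1 ] rot [-0.002 -0.001 -0.002] jawyaw now -0.586 toolx [ 0.001  0.002 -1.   ]
pos [ 0.415  -0.0606  0.2308] q6 0.167 w 0.0852 F [ 1.2 -0.3 -0.8] t 1.4
```

```bash
python3 -m jog '[[0,3.8,-0.8,0,0,0,0],[0,7.6,-1.6,0,0,0,0],[0,11.4,-2.4,0,0,0,0],[0,15.2,-3.2,0,0,0,0],[0,19,-4,0,0,0,0]]'; python3 -m jog '[[0,2.5,-0.3,0,0,0,0],[0,4.5,-0.5,0,0,0,0],[0,5.5,-0.7,0,0,0,0],[0,5.5,-0.7,0,0,0,0],[0,5.5,-0.7,0,0,0,0]]';python3 go.py .53 .205 .20 -.584
python3 - <<'E'
from h import *
import pickle
s=snap("wrist","w1.png");pickle.dump(s,open("w1.pkl","wb"))
for X in ([.53,.205,.11],[.4888,.1418,.06],[.594,.301,.06]): print(proj(s,X))
E
```

```text
time: 1.82
tool_pos: [0.4868, 0.122, 0.2311]
ee_rot: [0.46, 1.522, -0.457]
contact_force: [0.3, -0.1, 1.6]
gripper_width: 0.0854
time: 2.23
tool_pos: [0.511, 0.1714, 0.2308]
ee_rot: [0.459, 1.523, -0.457]
contact_force: [-0.4, -0.7, 0.1]
gripper_width: 0.0853
shift cm [ 3.09  3.85 -0.27] rot [-0.001 -0.001 -0.001] jawyaw now -0.585 toolx [-0.     0.001 -1.   ]
pos [0.511  0.1714 0.2308] q6 0.697 w 0.0853 F [-0.4 -0.7  0.1] t 2.23
(np.float64(278.5885083717697), np.float64(162.36920306101197))
(np.float64(279.70095900790824), np.float64(230.5770325104609))
(np.float64(279.308389194245), np.float64(19.991706963847946))
```

View pics/w1.png

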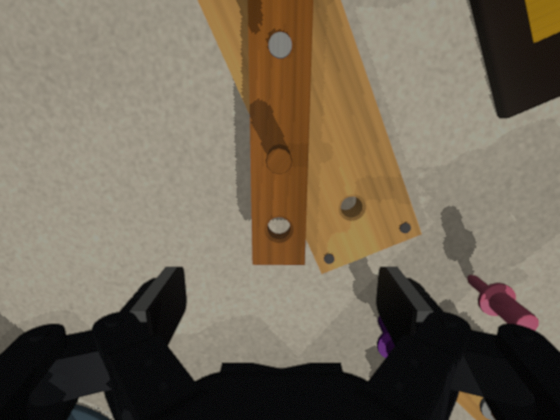

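The wrist view shows the post top at (278,160), the arm hole at (279,227), the board hole at (351,207) and the disc at (280,44). My projected estimates land within about 3 px of these.

```bash
python3 - <<'E'
from h import *
import pickle
s=pickle.load(open("w1.pkl","rb"))
P=onz(s,278,159,.11);H=onz(s,279,227.5,.06);B=onz(s,351,206.5,.036);D=onz(s,280,44,.06)
c1=onz(s,419,236,.036);c2=onz(s,322,272,.036)
for n,p in zip("PHBD12",(P,H,B,D,c1,c2)):print(n,p.round(4))
u=(P-H)[:2];print(np.linalg.norm(u),np.linalg.norm((H-D)[:2]),np.linalg.norm(c1-c2))
u/=np.linalg.norm(u);piv=H[:2]+.19*u;print("piv",piv,np.linalg.norm(B[:2]-piv))
# averaged
B=np.array([.5638,.1115]);
E
python3 go.py .530 .2045 .073 -.584
```

```text
P [0.5311 0.2075 0.11  ]
H [0.49  0.145 0.06 ]
B [0.5633 0.1155 0.036 ]
D [0.5842 0.2852 0.06  ]
1 [0.609  0.0449 0.036 ]
2 [0.4968 0.0667 0.036 ]
0.07483048805422564 0.1689044962957567 0.11429059221816047
piv [0.5943001  0.30378865] 0.19083934596020746
shift cm [15.8   3.83 -0.25] rot [-0.002 -0.001 -0.001] jawyaw now -0.586 toolx [-0.     0.001 -1.   ]
pos [0.511  0.1709 0.2309] q6 0.697 w 0.0853 F [-0.2  0.2 -0.1] t 2.28
```

```bash
python3 -m jog '[[2,2,-0.1,0,0,0,0],[5,3.9,-0.1,0,0,0,0],[8,3.9,-0.1,0,0,0,0],[10.5,3.9,-0.1,0,0,0,0],[11.5,3.9,-0.1,0,0,0,0]]'; python3 -m jog '[[1,0,0,0,0,0,0],[2.2,0,0,0,0,0,0],[3.4,0,0,0,0,0,0],[4.2,0,0,0,0,0,0],[4.2,0,0,0,0,0,0]]'; python3 go.py .530 .2055 .073 -.584
python3 - <<'E'
from h import *
snap("wrist","w2.png");snap("scene","s2.png")
E
```

```text
time: 2.7
tool_pos: [0.529, 0.2024, 0.112]
ee_rot: [0.459, 1.528, -0.462]
contact_force: [-0.5, 0.5, -1.2]
gripper_width: 0.0858
time: 3.12
tool_pos: [0.5278, 0.2021, 0.0685]
ee_rot: [0.458, 1.53, -0.463]
contact_force: [0.1, 0.3, -0.3]
gripper_width: 0.0852
shift cm [-0.45  0.41 -0.01] rot [-0.004 -0.008  0.005] jawyaw now -0.588 toolx [-0.009 -0.    -1.   ]
pos [0.5278 0.2021 0.0685] q6 0.751 w 0.0852 F [ 0.1  0.3 -0.3] t 3.12
```

View pics/w2.png

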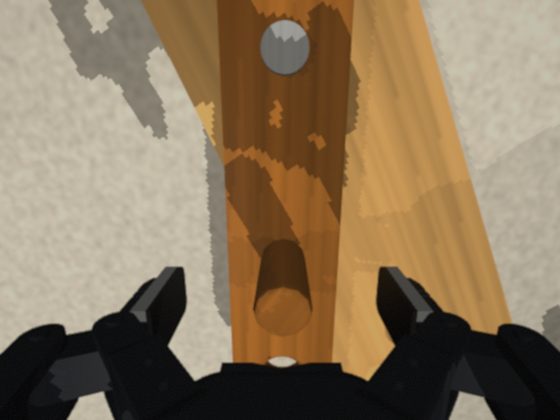

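The post is centred between the fingers at (283,300). I'll close on it.

```bash
python3 -m jog '[[-0.2,0.3,0,0,0,0,0.2],[-0.2,0.4,0,0,0,0,0.6],[-0.2,0.4,0,0,0,0,1],[-0.2,0.4,0,0,0,0,1],[-0.2,0.4,0,0,0,0,1]]' 25;  python3 -m jog '[[0,0,0,0,0,0,1],[0,0,0,0,0,0,1],[0,0,0,0,0,0,1],[0,0,0,0,0,0,1],[0,0,0,0,0,0,1]]'; python3 go.py .530 .2055 .073 -.584
```

```text
time: 3.63
tool_pos: [0.5313, 0.2059, 0.0725]
ee_rot: [0.459, 1.527, -0.461]
contact_force: [0.1, -0.3, -0.7]
gripper_width: 0.0257
time: 4.05
tool_pos: [0.5313, 0.2059, 0.0726]
ee_rot: [0.459, 1.527, -0.461]
contact_force: [-1.2, -0.5, 1.1]
gripper_width: 0.0214
shift cm [-0.04 -0.1  -0.09] rot [-0.003 -0.005  0.003] jawyaw now -0.587 toolx [-0.006  0.    -1.   ]
pos [0.5313 0.2059 0.0726] q6 0.757 w 0.0214 F [-1.2 -0.5  1.1] t 4.05
```

```bash
python3 -m jog '[[0,0.01,0.48,-0.042,0,0,1],[0,0.04,0.96,-0.084,0,0,1],[0,0.09,1.44,-0.126,0,0,1],[0,0.16,1.92,-0.168,0,0,1],[0,0.25,2.4,-0.21,0,0,1]]'; python3 go.py .530 .2055 .073 -.164
```

```text
time: 4.47
tool_pos: [0.5527, 0.1946, 0.0726]
ee_rot: [0.293, 1.557, -0.295]
contact_force: [-2.0, 0.5, 2.0]
gripper_width: 0.0213
shift cm [-0.02  0.19 -2.51] rot [-0.211 -0.006  0.002] jawyaw now -0.375 toolx [-0.007  0.    -1.   ]
pos [0.5527 0.1946 0.0726] q6 0.519 w 0.0213 F [-2.   0.5  2. ] t 4.47
```

```bash
python3 -m jog '[[0,0.01,0.48,-0.042,0,0,1],[0,0.04,0.96,-0.084,0,0,1],[0,0.09,1.44,-0.126,0,0,1],[0,0.16,1.92,-0.168,0,0,1],[0,0.25,2.4,-0.21,0,0,1]]'; python3 -m jog '[[0,0,0,0,0,0,1],[0,0,0,0,0,0,1],[0,0,0,0,0,0,1],[0,0,0,0,0,0,1],[0,0,0,0,0,0,1]]'; python3 go.py .530 .2055 .073 -.164
python3 - <<'E'
from h import *
import pickle
a=snap("top","t3.png");s=snap("scene","s3.png");pickle.dump((a,s),open("p3.pkl","wb"))
c=lambda i,x,y,w,h:cv2.resize(i[y:y+h,x:x+w,::-1],(400,400),interpolation=cv2.INTER_CUBIC)
cv2.imwrite("pics/crop3.png",np.hstack([c(a["image"],200,170,80,80),c(s["image"],290,180,80,80)]))
E
```

```text
time: 4.88
tool_pos: [0.576, 0.188, 0.0726]
ee_rot: [0.127, 1.574, -0.128]
contact_force: [-2.1, 0.8, 3.2]
gripper_width: 0.0217
time: 5.3
tool_pos: [0.5761, 0.188, 0.0726]
ee_rot: [0.128, 1.573, -0.129]
contact_force: [0.5, 0.0, 0.2]
gripper_width: 0.0213
shift cm [-0.01  0.98 -4.83] rot [ 0.001 -0.006  0.001] jawyaw now -0.163 toolx [-0.006 -0.    -1.   ]
pos [0.5761 0.188  0.0726] q6 0.291 w 0.0213 F [0.5 0.  0.2] t 5.3
```

View pics/crop3.png

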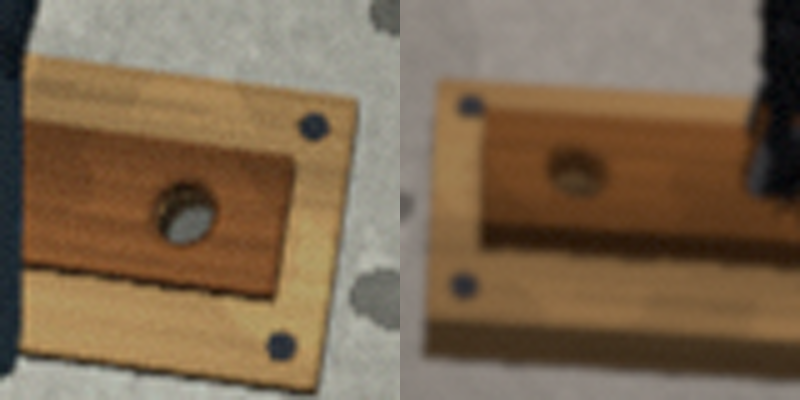

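View pics/s3.png

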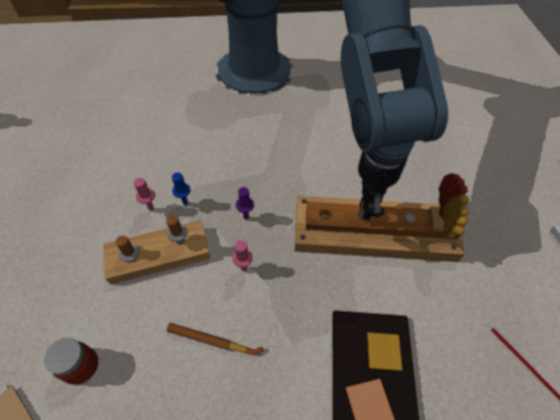

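```bash
python3 - <<'E'
from h import *
import pickle
t,s=pickle.load(open("p3.pkl","rb"))
T=lambda x,y:(200+x/5-.4,170+y/5-.4)
S=lambda x,y:(290+(x-400)/5-.4,180+y/5-.4)
for n,sc,h,k,bh,e in(("top",t,T(186,212),T,onz(t,238,214.3,.036),((296,155),(274,299))),("scene",s,S(578,172),S,onz(s,324.1,220.4,.036),((483,108),(483,210)))):
    H=onz(sc,*h,.06);print(n,"armhole",H.round(4),"boardhole",bh.round(4),"diff",(H-bh)[:2].round(4))
    for q in e: print(onz(sc,*k(*q),.06).round(4))
# board corners, top and arm end corners
A=onz(t,*T(357,100),.036);B=onz(t,*T(318,391),.036);print("board end",A.round(4),B.round(4),(A+B)/2)
n=(A-B)[:2]/np.linalg.norm(A-B)
e1=onz(t,*T(296,155),.06);e2=onz(t,*T(274,299),.06);H=onz(t,*T(186,212),.06)
for p in(e1,e2,H):print("lateral from board mid",((p-(A+B)/2)[:2]@n).round(4), "along",((p-(A+B)/2)[:2]@np.array([-n[1],n[0]])).round(4))
E
```

```text
top armhole [0.5636 0.1101 0.06  ] boardhole [0.5634 0.1104 0.036 ] diff [ 0.0001 -0.0002]
[0.5852 0.0669 0.06  ]
[0.5284 0.0763 0.06  ]
scene armhole [0.564  0.1136 0.06  ] boardhole [0.5641 0.1139 0.036 ] diff [-0.0001 -0.0003]
[0.5287 0.0792 0.06  ]
[0.5788 0.0723 0.06  ]
board end [0.6128 0.0429 0.036 ] [0.4948 0.0609 0.036 ] [0.55376541 0.05189826 0.036     ]
lateral from board mid 0.0288 along 0.0195
lateral from board mid -0.0288 along 0.0202
lateral from board mid 0.0009 along 0.059
```

The arm hole lies over the board hole to within 1 mm in both views. I'll release the post and lift off.

```bash
python3 -m jog '[[0,0,0,0,0,0,0.6],[0,0,0,0,0,0,0.4],[0,0,0,0,0,0,0],[0,0,0,0,0,0,0],[0,0,0,0,0,0,0]]'; python3 -m jog '[[-1,0,0,0,0,0,0],[-3,0,0,0,0,0,0],[-6,0,0,0,0,0,0],[-9,0,0,0,0,0,0],[-12.5,0,0,0,0,0,0]]'; python3 go.py .582 -.184 .2 -.167
python3 - <<'E'
from h import *
import pickle
w=snap("wrist","w4.png");a=snap("top","t4.png");s=snap("scene","s4.png");pickle.dump((a,s,w),open("p4.pkl","wb"))
E
```

```text
time: 5.82
tool_pos: [0.5759, 0.188, 0.0726]
ee_rot: [0.127, 1.574, -0.129]
contact_force: [0.5, -0.6, 0.3]
gripper_width: 0.08
time: 6.23
tool_pos: [0.5759, 0.188, 0.1985]
ee_rot: [0.127, 1.576, -0.129]
contact_force: [1.2, 1.0, 0.1]
gripper_width: 0.0854
shift cm [ -0.14 -36.6    6.63] rot [ 0.004 -0.009  0.002] jawyaw now -0.163 toolx [-0.009 -0.    -1.   ]
pos [0.5759 0.188  0.1985] q6 0.291 w 0.0854 F [1.2 1.  0.1] t 6.23
```

View pics/w4.png

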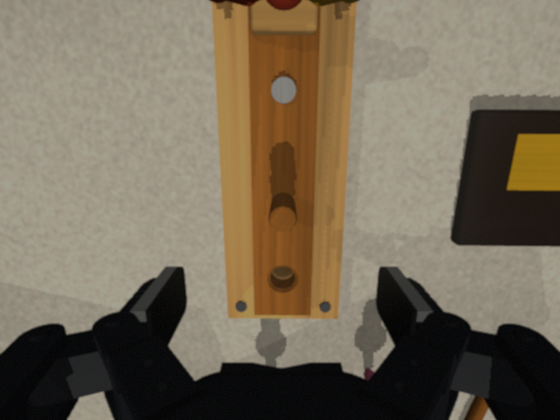

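The holes line up after release too: the arm is centred on the board and its hole is at (282,277). Next I move over the rack.

```bash
python3 -m jog '[[0,-3,0.5,-0.06,0,0,0],[0,-7,1.2,-0.12,0,0,0],[0,-11,1.9,-0.18,0,0,0],[0,-15,2.7,-0.24,0,0,0],[0,-19,3.4,-0.3,0,0,0]]'; python3 go.py .583 -.1845 .2 .2
```

```text
time: 6.8
tool_pos: [0.5809, -0.0061, 0.2014]
ee_rot: [-0.109, 1.568, 0.112]
contact_force: [0.9, 0.3, -0.2]
gripper_width: 0.0853
shift cm [  0.11 -17.7   -2.29] rot [-0.059 -0.    -0.001] jawyaw now 0.141 toolx [-0.     0.001 -1.   ]
pos [ 0.5809 -0.0061  0.2014] q6 -0.347 w 0.0853 F [ 0.9  0.3 -0.2] t 6.8
```

```bash
python3 -m jog '[[0,-3.8,-0.5,-0.02,0,0,0],[0,-7.6,-1,-0.04,0,0,0],[0,-11.4,-1.5,-0.06,0,0,0],[0,-15,-2,-0.06,0,0,0],[0,-17.2,-2.2,-0.06,0,0,0]]'; python3 -m jog '[[0,-0.5,0,0,0,0,0],[0,-0.5,0,0,0,0,0],[0,-0.5,0,0,0,0,0],[0,-0.5,0,0,0,0,0],[0,-0.5,0,0,0,0,0]]'; python3 go.py .583 -.1845 .2 .2
python3 - <<'E'
from h import *
import pickle
s=snap("wrist","w5.png");pickle.dump(s,open("w5.pkl","wb"))
for X in ([.583,-.1845,.113],[.603,-.283,.085]): print(proj(s,X))
E
```

```text
time: 7.22
tool_pos: [0.5821, -0.1826, 0.2]
ee_rot: [-0.154, 1.567, 0.157]
contact_force: [0.3, 0.8, 0.8]
gripper_width: 0.0855
time: 7.63
tool_pos: [0.583, -0.1859, 0.1998]
ee_rot: [-0.155, 1.568, 0.159]
contact_force: [-1.0, -0.4, 0.0]
gripper_width: 0.0854
shift cm [-0.02  0.14  0.02] rot [-0.    -0.002 -0.003] jawyaw now 0.2 toolx [-0.003  0.002 -1.   ]
pos [ 0.583  -0.1859  0.1998] q6 -0.694 w 0.0854 F [-1.  -0.4  0. ] t 7.63
(np.float64(281.8757122225781), np.float64(219.37930073688514))
(np.float64(281.83963757418866), np.float64(316.43131204576747))
```

View pics/w5.png

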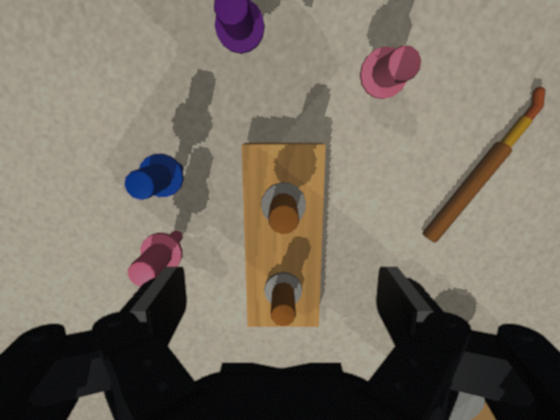

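The rack holds two brown pins: A, with its knob top at (284,219), and B at (283,313). A fits the long pin: it triangulates to a top height of about 118 mm against 90 mm for B. The shank showing under A's collar in the earlier crop agrees. The blue pin at (140,184) and the pink one at (152,262) are look-alikes.

```bash
python3 - <<'E'
from h import *
import pickle
s=pickle.load(open("w5.pkl","rb"))
print("long",onz(s,284,219,.113),"short",onz(s,283.5,313,.085),"collar L",onz(s,283,204,.065),"collar S",onz(s,283,288,.038))
print("blue",onz(s,162,175,.05),"pink",onz(s,160,253,.05),onz(s,384,72,.05))
E
python3 go.py .583 -.184 .075 .2
```

```text
long [ 0.58447784 -0.18390015  0.113     ] short [ 0.60376303 -0.2792214   0.085     ] collar L [ 0.58401516 -0.18469811  0.065     ] collar S [ 0.6035893  -0.28001838  0.038     ]
blue [ 0.47171694 -0.18373362  0.05      ] pink [ 0.47739889 -0.26042938  0.05      ] [ 0.64450429 -0.06061434  0.05      ]
shift cm [12.49  0.17  0.05] rot [-0.    -0.002 -0.002] jawyaw now 0.2 toolx [-0.002  0.002 -1.   ]
pos [ 0.5831 -0.186   0.1999] q6 -0.694 w 0.085 F [-0.4 -0.3 -0.5] t 7.68
```

```bash
python3 -m jog '[[2,0.2,0.1,0,0,0,0],[4.5,0.2,0.1,0,0,0,0],[7,0.2,0.1,0,0,0,0],[8,0.2,0.1,0,0,0,0],[8,0.2,0.1,0,0,0,0]]'; python3 go.py .584 -.184 .075 .2
python3 - <<'E'
from h import *
snap("wrist","w6.png")
E
```

```text
time: 8.1
tool_pos: [0.5817, -0.1819, 0.1168]
ee_rot: [-0.153, 1.572, 0.162]
contact_force: [-0.9, 0.1, -0.2]
gripper_width: 0.0852
shift cm [ 4.18 -0.28  0.21] rot [ 0.001 -0.007 -0.006] jawyaw now 0.201 toolx [-0.008  0.005 -1.   ]
pos [ 0.5817 -0.1819  0.1168] q6 -0.69 w 0.0852 F [-0.9  0.1 -0.2] t 8.1
```

View pics/w6.png

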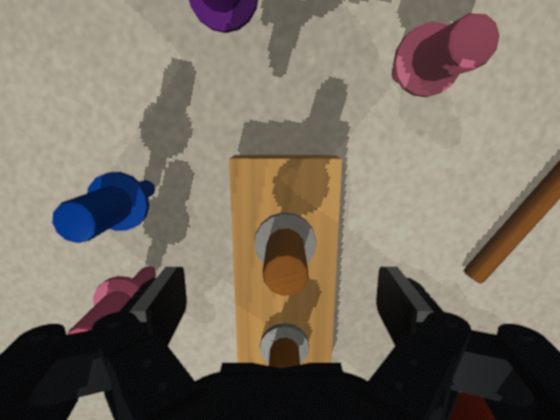

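```bash
python3 -m jog '[[1,-0.1,0.1,0,-0.007,-0.006,0],[2,-0.2,0.2,0,-0.007,-0.006,0],[3,-0.25,0.2,0,-0.007,-0.006,0],[3.9,-0.25,0.2,0,-0.007,-0.006,0],[4.1,-0.25,0.2,0,-0.007,-0.006,0]]'; python3 -m jog '[[0,0,0,0,0,0,0.2],[0,0,0,0,0,0,0.5],[0,0,0,0,0,0,1],[0,0,0,0,0,0,1],[0,0,0,0,0,0,1]]' 50; python3 -m jog '[[0,0,0,0,0,0,1],[0,0,0,0,0,0,1],[0,0,0,0,0,0,1],[0,0,0,0,0,0,1],[0,0,0,0,0,0,1]]'; python3 go.py .584 -.184 .075 .2
python3 - <<'E'
from h import *
snap("wrist","w7.png")
E
```

```text
time: 8.57
tool_pos: [0.5844, -0.1842, 0.0763]
ee_rot: [-0.158, 1.564, 0.157]
contact_force: [-0.6, -0.0, 0.3]
gripper_width: 0.0858
time: 8.98
tool_pos: [0.5847, -0.1844, 0.0769]
ee_rot: [-0.158, 1.563, 0.157]
contact_force: [0.2, -0.5, -0.1]
gripper_width: 0.0254
time: 9.4
tool_pos: [0.5848, -0.1845, 0.0771]
ee_rot: [-0.158, 1.563, 0.157]
contact_force: [-0.3, -0.4, 0.8]
gripper_width: 0.0228
shift cm [ 0.21  0.06 -0.07] rot [0.001 0.002 0.001] jawyaw now 0.201 toolx [ 0.002 -0.001 -1.   ]
pos [ 0.5848 -0.1845  0.0771] q6 -0.691 w 0.0228 F [-0.3 -0.4  0.8] t 9.4
```

View pics/w7.png

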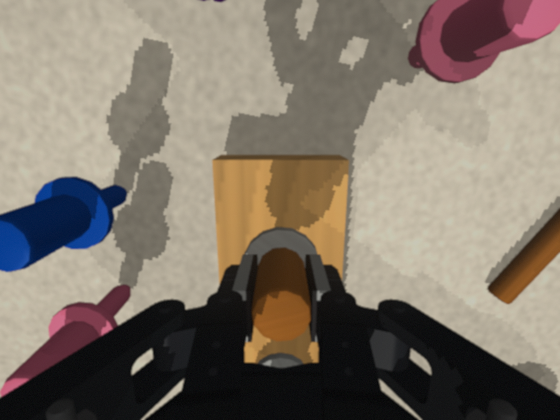

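The long pin's knob is between the pads, with an opening of 22.8 mm. I'll lift straight up.

```bash
python3 -m jog '[[-1,0,0,0,0,0,1],[-2,0,0,0,0,0,1],[-4,0,0,0,0,0,1],[-7,0,0,0,0,0,1],[-10,0,0,0,0,0,1]]'; python3 -m jog '[[-2,0,0,0,0,0,1],[-3.5,0,0,0,0,0,1],[-4,0,0,0,0,0,1],[-4,0,0,0,0,0,1],[-4,0,0,0,0,0,1]]'; python3 go.py .564 .1125 .22 -.163
python3 - <<'E'
from h import *
snap("wrist","w8.png");snap("scene","s8.png")
E
```

```text
time: 9.87
tool_pos: [0.5838, -0.184, 0.1781]
ee_rot: [-0.157, 1.565, 0.158]
contact_force: [0.6, 0.5, -2.4]
gripper_width: 0.0228
time: 10.28
tool_pos: [0.5834, -0.1838, 0.2176]
ee_rot: [-0.157, 1.565, 0.158]
contact_force: [-0.9, 0.3, -2.5]
gripper_width: 0.0228
shift cm [-0.22 29.42  4.  ] rot [ 0.364 -0.    -0.001] jawyaw now 0.201 toolx [-0.     0.001 -1.   ]
pos [ 0.5834 -0.1838  0.2176] q6 -0.691 w 0.0228 F [-0.9  0.3 -2.5] t 10.28
```

View pics/s8.png

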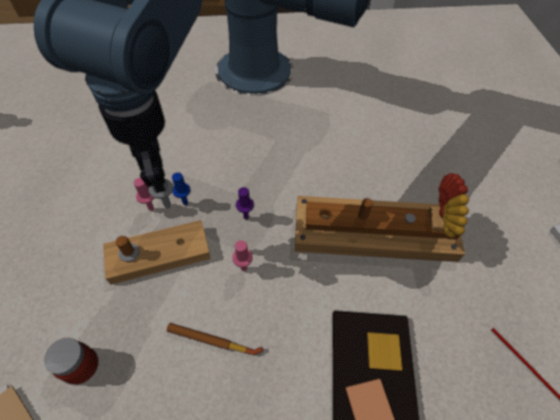

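View pics/w8.png

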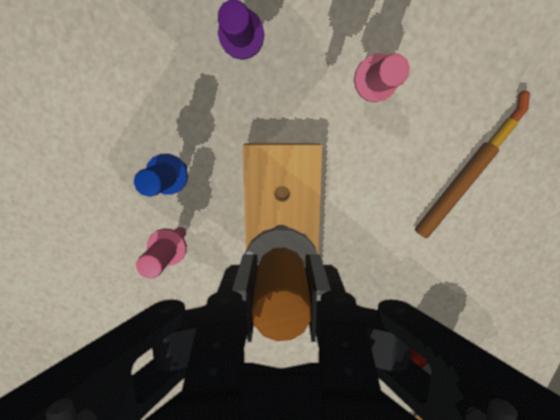

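The pin is clear of the rack and the short pin still stands at (125,247). I'll carry it over to the board.

```bash
python3 -m jog '[[0,3,0.4,0.06,0,0,1],[0,6.5,0.9,0.12,0,0,1],[0,10,1.4,0.18,0,0,1],[0,13.5,1.9,0.24,0,0,1],[0,17,2.3,0.3,0,0,1]]'; python3 go.py .564 .1135 .22 -.163
```

```text
time: 10.8
tool_pos: [0.5705, -0.0107, 0.2149]
ee_rot: [0.083, 1.574, -0.079]
contact_force: [0.2, 0.6, -1.2]
gripper_width: 0.0231
shift cm [-0.47 12.29 -1.93] rot [ 0.06  -0.005 -0.002] jawyaw now -0.103 toolx [-0.005  0.003 -1.   ]
pos [ 0.5705 -0.0107  0.2149] q6 -0.116 w 0.0231 F [ 0.2  0.6 -1.2] t 10.8
```

```bash
python3 -m jog '[[0,3.3,-0.5,0.03,0,0,1],[0,6.6,-1,0.06,0,0,1],[0,9.5,-1.5,0.06,0,0,1],[0,11.5,-1.8,0.06,0,0,1],[0,12.2,-1.9,0.06,0,0,1]]';python3 -m jog '[[0,0,0,0,0,0,1],[0,0,0,0,0,0,1],[0,0,0,0,0,0,1],[0,0,0,0,0,0,1],[0,0,0,0,0,0,1]]'; python3 go.py .564 .1135 .14 -.163
python3 - <<'E'
from h import *
import pickle
w=snap("wrist","w9.png");a=snap("top","t9.png");s=snap("scene","s9.png");pickle.dump((a,s,w),open("p9.pkl","wb"))
E
```

```text
time: 11.22
tool_pos: [0.5628, 0.1153, 0.2137]
ee_rot: [0.128, 1.575, -0.123]
contact_force: [0.3, 0.7, -1.1]
gripper_width: 0.0229
time: 11.63
tool_pos: [0.563, 0.1143, 0.2136]
ee_rot: [0.129, 1.575, -0.125]
contact_force: [0.2, -0.9, -1.6]
gripper_width: 0.0226
shift cm [ 7.36 -0.07  0.17] rot [ 0.002 -0.008 -0.002] jawyaw now -0.161 toolx [-0.008  0.003 -1.   ]
pos [0.563  0.1143 0.2136] q6 0.162 w 0.0226 F [ 0.2 -0.9 -1.6] t 11.63
```

View pics/w9.png

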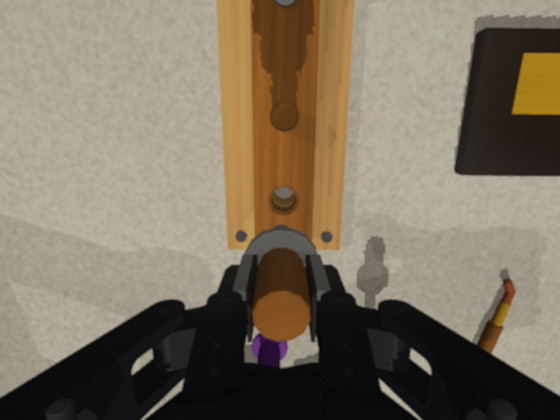

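View pics/s9.png

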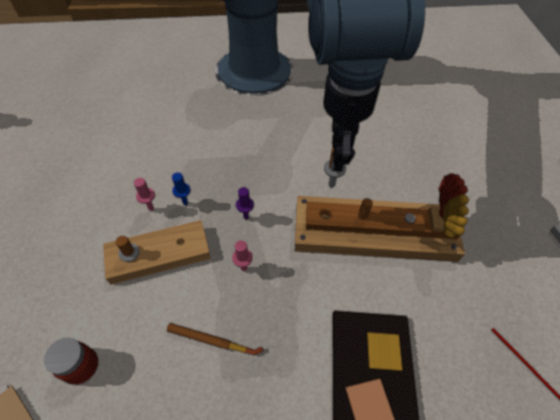

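The wrist view shows the arm hole at (284,198), with the pin's collar top edge at (281,227). The scene view shows the pin hanging upright with its foot at about (334,184).

```bash
python3 - <<'E'
from h import *
import pickle
a,s,w=pickle.load(open("p9.pkl","rb"))
print("hole by wrist",onz(w,284,198,.06))
c=lambda i,x,y,ww,h:cv2.resize(i[y:y+h,x:x+ww,::-1],(400,400),interpolation=cv2.INTER_CUBIC)
cv2.imwrite("pics/crop9.png",np.hstack([c(a["image"],200,170,80,80),c(s["image"],300,150,80,80)]))
a,s,w=pickle.load(open("p4.pkl","rb"))
print("hole by wrist4",onz(w,282.5,277,.06))
E
```

```text
hole by wrist [0.56426088 0.11577921 0.06      ]
hole by wrist4 [0.56387283 0.11615983 0.06      ]
```

View pics/crop9.png

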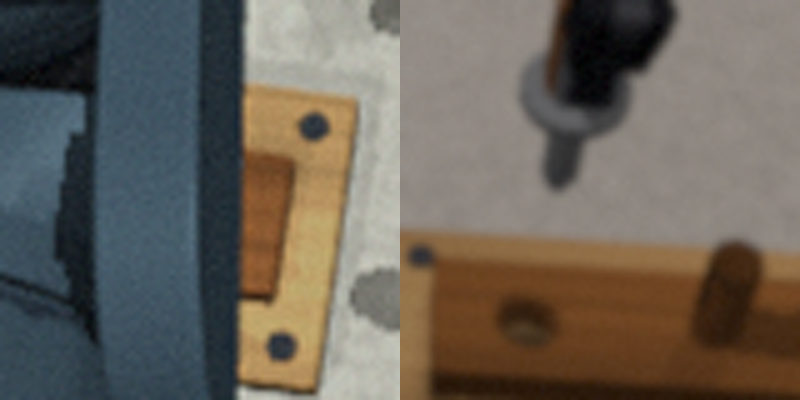

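```bash
python3 go.py .5645 .1142 .142 -.163; python3 -m jog '[[1.5,0,0.1,0,-0.008,-0.002,1],[3.5,0,0.15,0,-0.008,-0.002,1],[5.5,0,0.15,0,-0.008,-0.002,1],[6.8,0,0.15,0,-0.008,-0.002,1],[7.2,0,0.15,0,-0.008,-0.002,1]]';python3 -m jog '[[0,0,0,0,0,0,1],[0,0,0,0,0,0,1],[0,0,0,0,0,0,1],[0,0,0,0,0,0,1],[0,0,0,0,0,0,1]]'; python3 go.py .5645 .1142 .071 -.163
python3 - <<'E'
from h import *
import pickle
w=snap("wrist","w10.png");s=snap("scene","s10.png");pickle.dump((s,w),open("p10.pkl","wb"))
c=lambda i,x,y,ww,h:cv2.resize(i[y:y+h,x:x+ww,::-1],(400,400),interpolation=cv2.INTER_CUBIC)
cv2.imwrite("pics/crop10.png",np.hstack([c(s["image"],290,150,80,80),c(w["image"],220,130,140,140)]))
E
```

```text
shift cm [ 7.17 -0.04  0.22] rot [ 0.002 -0.008 -0.002] jawyaw now -0.161 toolx [-0.008  0.003 -1.   ]
pos [0.563  0.1147 0.2137] q6 0.162 w 0.023 F [-0.5  0.1 -2.4] t 11.78
time: 12.2
tool_pos: [0.5622, 0.1145, 0.139]
ee_rot: [0.126, 1.572, -0.127]
contact_force: [-1.7, -0.4, -2.9]
gripper_width: 0.0227
time: 12.62
tool_pos: [0.5629, 0.1145, 0.1401]
ee_rot: [0.126, 1.57, -0.127]
contact_force: [-0.6, -0.5, -1.7]
gripper_width: 0.023
shift cm [6.91 0.   0.18] rot [ 0.002 -0.003  0.001] jawyaw now -0.161 toolx [-0.003 -0.    -1.   ]
pos [0.5629 0.1145 0.1401] q6 0.164 w 0.023 F [-0.6 -0.5 -1.7] t 12.62
```

View pics/crop10.png

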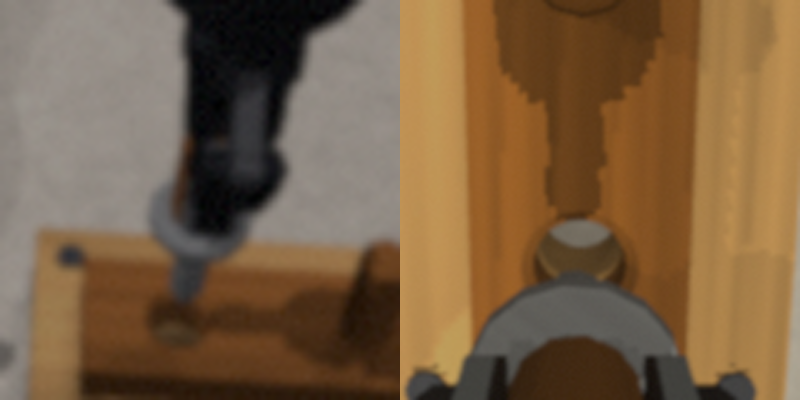

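```bash
python3 - <<'E'
from h import *
import pickle
s,w=pickle.load(open("p10.pkl","rb"))
f=lambda x,y:(290+x/5-.4,150+y/5-.4)
for v in(292,297,302):print("foot",onz(s,*f(186,v),.075))
print("collar",onz(s,*f(197,220),.128))
print("hole",onz(s,*f(178,322),.06))
# wrist: collar centre lateral vs hole lateral (jaw axis), image x
g=lambda x,y:(220+(x-400)*.35,130+y*.35)
print("hole w",onz(w,*g(580,252),.06)); 
tp=np.array([.5629,.1145]); print("collar proj for pin at TCP, top rim far pt",proj(w,[.5629-.02*.16*-1,.1145+.02,.131]),g(577,275))
E
```

```text
foot [0.5596733  0.11590862 0.075     ]
foot [0.56209684 0.11550094 0.075     ]
foot [0.56451199 0.11509468 0.075     ]
collar [0.56275466 0.1135425  0.128     ]
hole [0.56402876 0.11358591 0.06      ]
hole w [0.56431678 0.11818024 0.06      ]
collar proj for pin at TCP, top rim far pt (np.float64(281.5844936265996), np.float64(228.2715531260077)) (281.95, 226.25)
```

```bash
python3 -m jog '[[0,-0.05,0.2,0,-0.003,0,1],[0.5,-0.05,0.2,0,-0.003,0,1],[1.2,-0.05,0.2,0,-0.003,0,1],[2,-0.05,0.2,0,-0.003,0,1],[2.8,-0.05,0.2,0,-0.003,0,1]]'; python3 -m jog '[[0,0,0,0,0,0,1],[0,0,0,0,0,0,1],[0,0,0,0,0,0,1],[0,0,0,0,0,0,1],[0,0,0,0,0,0,1]]';python3 go.py .5648 .1138 .075 -.163
python3 - <<'E'
from h import *
import pickle
w=snap("wrist","w11.png");s=snap("scene","s11.png")
c=lambda i,x,y,ww,h:cv2.resize(i[y:y+h,x:x+ww,::-1],(400,400),interpolation=cv2.INTER_CUBIC)
cv2.imwrite("pics/crop11.png",np.hstack([c(s["image"],290,160,80,80),c(w["image"],220,130,140,140)]))
E
```

```text
time: 13.13
tool_pos: [0.564, 0.1137, 0.1104]
ee_rot: [0.126, 1.569, -0.127]
contact_force: [-0.0, -0.0, -1.7]
gripper_width: 0.0227
time: 13.55
tool_pos: [0.5644, 0.1137, 0.1109]
ee_rot: [0.126, 1.568, -0.127]
contact_force: [0.5, -0.5, -2.7]
gripper_width: 0.0228
shift cm [3.59 0.02 0.04] rot [ 0.002 -0.001  0.001] jawyaw now -0.161 toolx [-0.001 -0.001 -1.   ]
pos [0.5644 0.1137 0.1109] q6 0.163 w 0.0228 F [ 0.5 -0.5 -2.7] t 13.55
```

View pics/crop11.png

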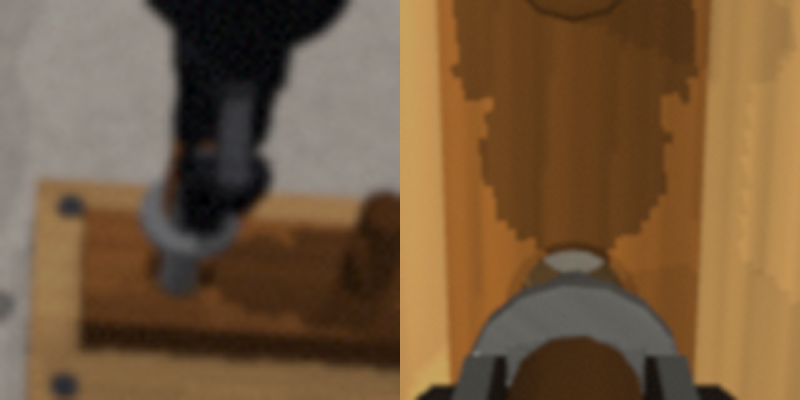

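The foot is inside the arm hole with no contact force. I'll carry on down.

```bash
python3 -m jog '[[0.4,0,0.03,0,0,0,1],[0.9,0,0.03,0,0,0,1],[1.4,0,0.03,0,0,0,1],[1.9,0,0.03,0,0,0,1],[2.2,0,0.03,0,0,0,1]]'; python3 -m jog '[[0.3,0,0,0,0,0,1],[0.6,0,0,0,0,0,1],[0.9,0,0,0,0,0,1],[1.1,0,0,0,0,0,1],[1.1,0,0,0,0,0,1]]';python3 go.py .5648 .1138 .075 -.163
```

```text
time: 14.07
tool_pos: [0.564, 0.1136, 0.0877]
ee_rot: [0.126, 1.57, -0.127]
contact_force: [0.2, -0.5, -2.6]
gripper_width: 0.0229
time: 14.48
tool_pos: [0.5636, 0.1136, 0.0761]
ee_rot: [0.126, 1.57, -0.127]
contact_force: [-0.2, -0.7, -2.5]
gripper_width: 0.0229
shift cm [0.11 0.04 0.11] rot [ 0.002 -0.003  0.001] jawyaw now -0.161 toolx [-0.003 -0.001 -1.   ]
pos [0.5636 0.1136 0.0761] q6 0.163 w 0.0229 F [-0.2 -0.7 -2.5] t 14.48
```

```bash
python3 -m jog '[[0.05,0,0.05,0,0,0,1],[0.1,0,0.05,0,0,0,1],[0.15,0,0.05,0,0,0,1],[0.15,0,0.05,0,0,0,1],[0.15,0,0.05,0,0,0,1]]'; python3 go.py .5648 .1138 .075 -.163
python3 - <<'E'
from h import *
w=snap("wrist","w12.png");s=snap("scene","s12.png")
c=lambda i,x,y,ww,h:cv2.resize(i[y:y+h,x:x+ww,::-1],(400,400),interpolation=cv2.INTER_CUBIC)
cv2.imwrite("pics/crop12.png",np.hstack([c(s["image"],290,160,80,80),c(w["image"],200,130,160,160)]))
E
```

```text
time: 14.9
tool_pos: [0.5646, 0.1135, 0.0751]
ee_rot: [0.126, 1.569, -0.127]
contact_force: [-0.5, -0.7, 0.6]
gripper_width: 0.023
shift cm [0.01 0.03 0.02] rot [ 0.002 -0.002  0.001] jawyaw now -0.161 toolx [-0.002 -0.001 -1.   ]
pos [0.5646 0.1135 0.0751] q6 0.163 w 0.023 F [-0.5 -0.7  0.6] t 14.9
```

View pics/crop12.png

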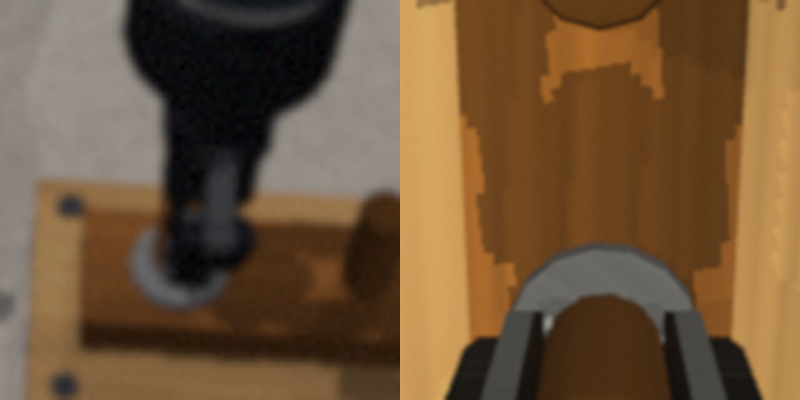

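The collar lies on the arm, Fz has gone from -2.5 to +0.6 N, and the TCP is at 75.1 mm as expected. I'll release and retreat upward.

```bash
python3 -m jog '[[0,0,0,0,0,0,0.6],[0,0,0,0,0,0,0.4],[0,0,0,0,0,0,0],[0,0,0,0,0,0,0],[0,0,0,0,0,0,0]]'; python3 -m jog '[[0,0,0,0,0,0,0],[-1,0,0,0,0,0,0],[-2.5,0,0,0,0,0,0],[-5,0,0,0,0,0,0],[-8,0,0,0,0,0,0]]'; python3 -m jog '[[-2,-2,0,0,0,0,0],[-3,-5,0,0,0,0,0],[-3,-8,0,0,0,0,0],[-3,-11,0,0,0,0,0],[-3,-14,0,0,0,0,0]]'; python3 -m jog '[[0,-1,0,0,0,0,0],[0,-1,0,0,0,0,0],[0,-1,0,0,0,0,0],[0,-1,0,0,0,0,0],[0,-1,0,0,0,0,0]]'
python3 - <<'E'
from h import *
w=snap("wrist","w13.png");s=snap("scene","s13.png");t=snap("top","t13.png")
c=lambda i,x,y,ww,h:cv2.resize(i[y:y+h,x:x+ww,::-1],(400,300),interpolation=cv2.INTER_CUBIC)
cv2.imwrite("pics/crop13.png",np.vstack([np.hstack([c(s["image"],280,160,120,90),c(t["image"],170,165,120,90)]),np.hstack([c(s["image"],0,0,560,420),c(t["image"],0,0,560,420)])]))
E
```

```text
time: 15.42
tool_pos: [0.5645, 0.1135, 0.0751]
ee_rot: [0.126, 1.569, -0.127]
contact_force: [0.1, -0.9, -0.1]
gripper_width: 0.0802
time: 15.83
tool_pos: [0.5634, 0.1135, 0.1549]
ee_rot: [0.126, 1.573, -0.127]
contact_force: [0.2, 0.6, -0.2]
gripper_width: 0.0855
time: 16.25
tool_pos: [0.5411, -0.0259, 0.1865]
ee_rot: [0.125, 1.571, -0.127]
contact_force: [0.8, 0.3, -0.7]
gripper_width: 0.0856
time: 16.67
tool_pos: [0.5396, -0.0345, 0.1865]
ee_rot: [0.124, 1.571, -0.126]
contact_force: [-0.7, 0.9, 0.0]
gripper_width: 0.0852
```

View pics/crop13.png

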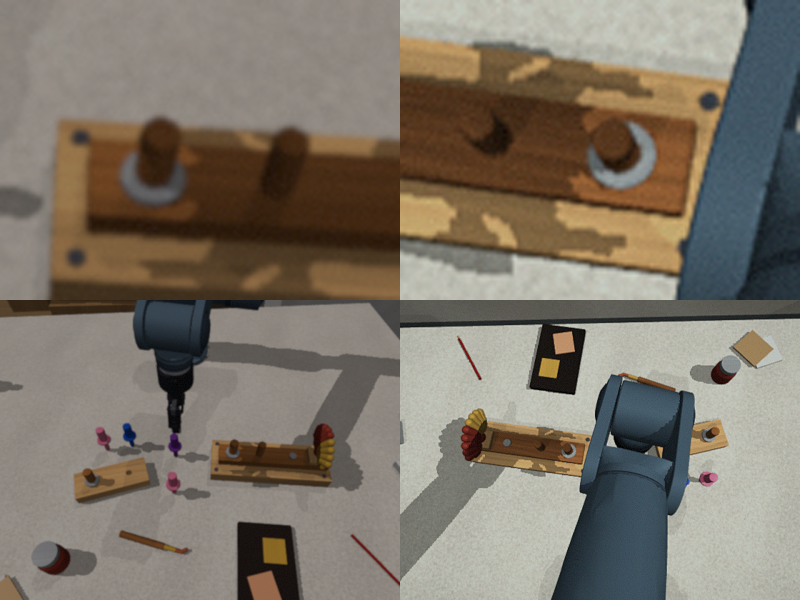

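View pics/w13.png

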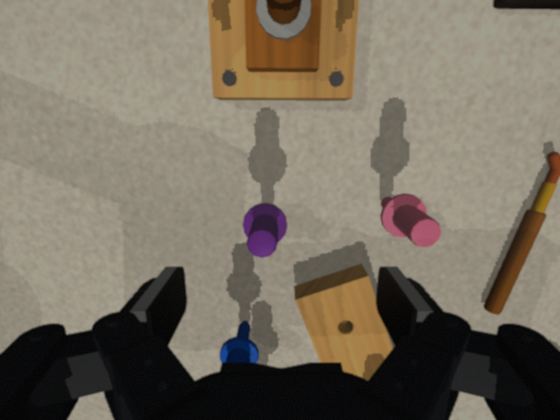

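```bash
python3 - <<'E'
from h import *
s=snap("scene")
t=snap("top")
print(tri(s,(327.6,198.5),t,(170+214*.3-.4,165+132*.3-.4)), onz(s,325.6,213.2,.066),onz(s,327.6,198.5,.111))
print(arm.observe()["contact_force"],arm.observe()["qd"].round(3))
print(arm.close_job())
E
```

```text
(array([0.56698882, 0.11018288, 0.11825121]), np.float64(0.0021122619632972578)) [0.56608006 0.11339836 0.066     ] [0.56187868 0.1129717  0.111     ]
[ 0.00731859 -0.21389406  0.27397071] [-0.005 -0.001  0.001 -0.001  0.001 -0.002]
the job is handed in; nothing more can be done
None
```

The long pin is down through both holes with its collar on the arm, and I handed the job in at about 17 s of the 58 s allowed; no verdict was reported. The short pin still stands in the rack.

I swung the arm back by its post about 0.42 rad, took the long pin from the rack, lowered it through both holes and let go. The robot then backed off clear of everything.

**Alignment:** before the pin went in, the arm hole lay over the board hole to within about 1 mm in the top and scene views.

**Seating:** the downward load went from -2.5 to +0.6 N when the collar touched the arm. The gripper was then at 75.1 mm, the height expected for a fully seated pin. The last pictures show the pin upright with its collar flat on the arm.

**Disagreements:**
- My last two-view estimate put the knob top at 118 mm instead of 111 mm. The same method also read about 5 mm high for both pins while they stood in the rack, so I put it down to measurement bias and relied on the seating height and the pictures.
- The cameras differed by 3–5 mm along y on where the holes are. I used a compromise position, and the pin went in with no sign of side load.
- The grey disc on the arm lies about 17 mm from the pivot axis given in the task. I worked from the stated dimensions and ignored the disc.

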